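# Close up the bottles left in a stock tray with its cross divider

## Robot

A 6-joint arm with a two-finger parallel gripper is mounted at the origin on a cart in front of the work surface, level with it; the furniture and walls round the work are solid. World frame = base frame: x ahead of the robot, y to its left, z up, the work surface at z = 0. Lengths are in m, angles in rad, forces in N, time in s.
With the tool pointing down it reaches from about 0.35 to 0.775 m from the base axis. Payload 5.5 kg.
Tool frame: the origin (TCP) lies on the centre line of the jaws, within the pads' length; the fingertips stand 14 mm ahead of it and the grasp point (between the pads) lies 5 mm behind it; z points along the fingers, y is the line along which they close (so a half turn about z gives the same grasp; the last joint's range is limited). The gripper opens to 85 mm and grips with 20 to 120 N. Pads are 22 mm wide; open, the fingers measure 114 mm over their backs; the gripper's body (76 mm by 85 mm) begins 54 mm behind the grasp point. The pads swing forward as they close: fully open they stand 13 mm farther back than shut.
Start: joints at [1.125, 0.313, 0.046, 1.304, 0, 1.431], TCP at [0.173, 0.548, 0.245] pointing down, gripper open.
Joint ranges: [-2.76, 2.76], [-0.86, 1.69], [-1.03, 1.26], [-2.2, 2.34], [-1.47, 1.5], [-3.14, 3.14]. Speed limits (rad/s): [2.57, 2.57, 3.14, 3.14, 3.14, 3.14].

## Interface

Orientations are given as a unit quaternion [w, x, y, z].
In Python, from cell import read_state, get_image, finish_job, recognise, silhouettes, spot_point gives the robot as it stands. The module is installed in compiled form; this text tells all that it offers.
- The arm moves only by the shell command python3 -m creep 'ROWS' [FORCE]. ROWS is JSON, a list of rows, each a list of 5 numbers: the finger opening in cm, from 0 to 8.54, then the shift along the tool's x, y, z in cm, then the turn about the tool's z in degrees. A call has 1 to 12 rows; each row is the pose to reach, as a shift and turn from the pose commanded when the call began, along the tool's axes at that moment; what a row does not reach only later rows make up. A row lasts 1/12 s, in which the tool goes at most 41.7 mm and 7.16 degrees, less where a joint would pass 70% of its speed; a pose out of reach is approached as far as the arm can. A call with a gripper value outside its range is refused whole. The fingers move at their own pace and stop on an object; FORCE is the grip in N (left out, the last holds). Time passes only in rows, so rows that repeat a pose let the fingers close. It gives the time, the measured TCP pose, the force, the opening and the grip force at its end, in the units of the state.
- read_state(): the state, without advancing time (a new reading comes with each control period).
- get_image(name): name is "scene" or "top" or "wrist"; returns a dict with "image" (480x640x3 uint8, red, green, blue), "camera_matrix" (3x3 intrinsics, pixels), "cam_to_world" (4x4, takes a point from camera to world coordinates); the wrist camera has in their place "tool_from_camera" (4x4, takes a point from camera to tool coordinates, whose origin is the TCP and whose axes are the flange's). Camera axes: x right, y down, z forward; pixel columns grow to the right and rows downward; lengths in m; the calibration is good to about 2 mm. A picture is of the moment at which its call begins: read the wrist's pose just before it. There is no depth.
- finish_job(): hands the job in; it is judged then, once.
Trained networks look in a picture, given as the dict that the camera call returned (one of the last four; its "shot" number tells which), for a name from the list of things; names that differ only in an ending like _2 or _b are one class to them, and where a whole thing is asked for, a point or a joint stands for the part that bears it (a point fixed in the world has none). Each returns a list of dicts, best first, with "conf" (0 to 1); they miss things now and then, are a little off and sometimes report something else, mostly with a low value. They report only what shows in the picture. A call takes as long as a camera call. They do not tell look-alikes from the thing itself.
- recognise(picture, target): "pixel" ([column, row] in pixels, amid what is visible of it).
- silhouettes(picture, target): "pixels" (480x640 bool, what is visible of it) and "pixel" ([column, row] in pixels, amid what is visible of it).
- spot_point(picture, target): "pixel" ([column, row] in pixels: a listed point, or the origin of a listed thing).
The state is a dict: "clock": time; "qpos": joint angles; "joint_velocities": joint speeds; "effort": joint torques, N m; "eef_pos": TCP position; "ee_rot": TCP orientation; "ft_force": force on the tool from outside, world axes, zero at the start; "moment": the same for the moment, N m; "grip_width": finger opening in m; "finger_force": force on a finger pad.
Only numpy, scipy, OpenCV 4.12 (cv2) and the standard library are available. Lean on these libraries where they do the work, as an engineer would, in place of code of your own. Each camera call takes 0.05 s, during which the arm holds its last target. There are 200 camera calls.

## Task

Five glass bottles stand loose in the grey stock tray. Lift the white cross divider out of the end notches where it is parked and, holding it upright between the side walls, sweep all five bottles together with it towards the far end until they press back the sprung end plate there. Then drop the divider fully into the notches of both side walls where the spring holds the group snug: lightly pressed, the plate pushed in but not onto its hard stop, so feel for it. Leave every bottle standing, push them with the divider only, never with the fingers, and leave the other things on the table alone.

Things in the scene. Friction and masses are not known exactly. Their poses are not given: they have to be found in the camera images.
- tray: Grey plastic tray, fixed to the table: 372 mm long (its x), 144 mm wide (y), 60 mm high, open at its -x end; origin at the centre of its underside, z up. Inside 132 mm wide, floor 4 mm above the origin. Tray +x, the way of the sweep from the parked divider to the sprung end plate, points roughly to world -y. Both long walls (6 mm thick) are notched combs along the top.
- comb_start (a point): Point midway between the notch pair where the divider is parked, at notch-floor height (45 mm above the tray's underside). Notches are upright, open at the top, 15 mm deep, 5.8 mm wide, in facing pairs every 9 mm from here along tray +x (35 more pairs).
- plate_zone (a point): Point on the tray's centre line at tray x = 38 mm. The sprung end plate (aluminium, upright, 126 mm wide, reaching 52 mm above the tray's underside) is clipped in at a place that differs and is not measured: its free face lies 0 to 57 mm from here along tray +x. It gives way from about 2 N at 0.55 N per mm for 16 mm, then stops hard. Snug is a spring force of 4 to 10 N, best 6 to 7 N.
- divider: White upright plastic plate, 4 mm thick (its x), 128 mm wide (y), 56 mm high, 0.12 kg; origin at the centre of its underside, z up, axes parallel to the tray's at the start. Its face at x = +2 mm pushes. Fully seated its origin is 5.5 mm above the tray's. Lifted 16 mm or more from there it slides freely above the combs, its plate still between the walls with 2 mm play each side.
- divider_ears (a point): Point on the divider's middle plane at the underside of its two ears (39.5 mm above its origin). The ears stick out to y = +-75 mm, are 4 mm thick (0.9 mm play each way in a notch), 14.5 mm high and rounded below; seated, they stand on the notch floors.
- divider_grip (a point): Middle of the divider's grip rib, 40 mm above its origin and 46 mm behind it (divider -x). The rib is upright, 11 mm thick (x), 56 mm wide (y), its top 62 mm above the origin; a 4 mm thick foot at the bottom joins it to the plate, leaving 38 mm between rib and plate for a finger. Grip across its thickness from above, fingers open only about 30 mm.
- bottle_1: Amber glass bottle with a black cap, 38 mm diameter, 75 mm high with the cap, straight-sided up to 61 mm, slippery, 0.07 kg; origin at the centre of its underside, z up. One of five alike, not to be pressed with more than about 15 N, standing loose in the tray between the divider and the end plate.
- bottle_2: As bottle_1.
- bottle_3: As bottle_1.
- bottle_4: As bottle_1.
- bottle_5: As bottle_1.
- large_bottle: Bystander: larger amber bottle with a white cap, 44 mm diameter, 85 mm high, standing behind the tray; origin at the centre of its underside.
- white_bottle: Bystander: white bottle with a blue cap, 52 mm diameter, 80 mm high, standing behind the tray; origin at the centre of its underside.
- stamp: Bystander: brown rubber stamp, 23 x 42 x 64 mm, standing in front of the tray; origin at the centre of its underside.
- scanner: Bystander: black hand scanner, 34 x 170 x 31 mm, lying to the right of the tray; origin at the centre of its underside.
- calc: Bystander: desk calculator, 155 x 105 x 27 mm, lying behind the tray; origin at the centre of its underside.
There are look-alikes about, which are no part of the job. What is shaped like the bottle_4 but turquoise is not meant. What is shaped like the bottle_2 but purple is not meant.

How it is judged:
On the way, in this order (a step that is already met when the one before it is completed fails the run):
1. the divider is lifted out of its parking notches with the gripper (z of divider in the frame of tray above 0.0185 m and contact force between the fingers and divider above 2 N), for 0.1 s.
2. the divider, held in the gripper, has gathered all five bottles upright in front of it and presses the group (over 2 N on a bottle) (contact force between the fingers and divider above 2 N and (contact force between divider and bottle_1 above 2 N or contact force between divider and bottle_2 above 2 N or contact force between divider and bottle_3 above 2 N or contact force between divider and bottle_4 above 2 N or contact force between divider and bottle_5 above 2 N) and x of bottle_1 in the frame of divider between 0.015 and 0.125 m and x of bottle_2 in the frame of divider between 0.015 and 0.125 m and x of bottle_3 in the frame of divider between 0.015 and 0.125 m and x of bottle_4 in the frame of divider between 0.015 and 0.125 m and x of bottle_5 in the frame of divider between 0.015 and 0.125 m), for 0.15 s.
At the end, for the whole second after the job is handed in: Divider at rest, fully down in facing notches (origin 3 to 8.5 mm above the tray's, square within 0.04 rad, lean under 0.2 rad), pressing some bottle with over 1.5 N, none over 12 N; all bottles at rest on the tray floor, upright within 0.12 rad, centres 15 to 125 mm beyond the divider (z of divider in the frame of tray between 0.003 and 0.0085 m and angle between the y axis of divider and the y axis of tray, either way round below 0.04 rad and angle between divider's own z axis and vertical below 0.2 rad and (contact force between divider and bottle_1 above 1.5 N or contact force between divider and bottle_2 above 1.5 N or contact force between divider and bottle_3 above 1.5 N or contact force between divider and bottle_4 above 1.5 N or contact force between divider and bottle_5 above 1.5 N) and linear speed of each of divider, bottle_1, bottle_2, bottle_3, bottle_4, bottle_5 below 0.01 m/s and contact force between divider and bottle_1 below 12 N and x of bottle_1 in the frame of divider between 0.015 and 0.125 m and z of each of bottle_1, bottle_2, bottle_3, bottle_4, bottle_5 in the frame of tray below 0.012 m and angle between each of bottle_1, bottle_2, bottle_3, bottle_4, bottle_5's own z axis and vertical below 0.12 rad and contact force between divider and bottle_2 below 12 N and x of bottle_2 in the frame of divider between 0.015 and 0.125 m and contact force between divider and bottle_3 below 12 N and x of bottle_3 in the frame of divider between 0.015 and 0.125 m and contact force between divider and bottle_4 below 12 N and x of bottle_4 in the frame of divider between 0.015 and 0.125 m and contact force between divider and bottle_5 below 12 N and x of bottle_5 in the frame of divider between 0.015 and 0.125 m); the robot touches nothing.
It fails at once if the divider squeezes a glass bottle with more than 18 N (contact force between divider and bottle_1 above 18 N or contact force between divider and bottle_2 above 18 N or contact force between divider and bottle_3 above 18 N or contact force between divider and bottle_4 above 18 N or contact force between divider and bottle_5 above 18 N).
It fails at once if a bottle is tipped by more than 0.4 rad (angle between any of bottle_1, bottle_2, bottle_3, bottle_4, bottle_5's own z axis and vertical above 0.4 rad).
It fails at once if the fingers push or grip a bottle (over 3 N) (contact force between the fingers and bottle_1 above 3 N or contact force between the fingers and bottle_2 above 3 N or contact force between the fingers and bottle_3 above 3 N or contact force between the fingers and bottle_4 above 3 N or contact force between the fingers and bottle_5 above 3 N).
It fails at once if a bystander is moved by more than 30 mm (distance of any of large_bottle, white_bottle, stamp, scanner, calc from where it was at the start of the episode above 0.03 m).
It also fails if it takes over 51 s, if anything falls off the work surface, if the arm or the gripper's body presses on something with over 40 N, if the wrist force passes 120 N, or if a joint passes its speed limit or range.

## Working session

There is one attempt and no reset: what is moved stays moved. The work goes in short steps, Python scripts to look and compute and a shell command to move; the robot and the scene stay as the last step left them, time stands still between calls to the robot, and variables do not carry over. Pictures are saved under pics/ and viewed, at most 12 in all, crops included, and the job is handed in when it is done.

```bash
mkdir -p pics
cat > h.py <<'E'
import numpy as np, cv2
from cell import *
def ray(p,px):
    K=np.array(p["camera_matrix"]);T=np.array(p["cam_to_world"])
    d=T[:3,:3]@np.linalg.inv(K)@np.array([px[0],px[1],1.]);return T[:3,3],d
def at(p,px,z):
    o,d=ray(p,px);return o+d*(z-o[2])/d[2]
def tri(ps):
    A=np.zeros((3,3));b=np.zeros(3)
    for p,px in ps:
        o,d=ray(p,px);d=d/np.linalg.norm(d);M=np.eye(3)-np.outer(d,d);A+=M;b+=M@o
    return np.linalg.solve(A,b)
def save(p,n,im=None): cv2.imwrite("pics/"+n,cv2.cvtColor(p["image"],cv2.COLOR_RGB2BGR) if im is None else im[...,::-1])
E
python3 - <<'E'
from h import *
np.set_printoptions(precision=4,suppress=True)
s=read_state();print(s["clock"],s["eef_pos"],s["ee_rot"],s["ft_force"])
P={n:get_image(n) for n in("top","scene")}
for n in P: save(P[n],n+"1.png")
for t in("comb_start","plate_zone","divider","divider_ears","divider_grip","tray","bottle_1"):
    r={n:spot_point(P[n],t) for n in P}
    for n in r: print(t,n,[(np.round(x["pixel"],1).tolist(),round(x["conf"],2)) for x in r[n][:8]])
    if t!="bottle_1" and all(r.values()): print("   ",tri([(P[n],r[n][0]["pixel"]) for n in P]))
print(P["top"]["cam_to_world"],P["scene"]["cam_to_world"])
for x in spot_point(P["top"],"bottle_1"): print(at(P["top"],x["pixel"],0.004))
E
```

```text
0.0 [0.1729 0.5479 0.2444] [-0.0003  0.1523  0.9883 -0.0009] [ 0.2539 -0.3509  1.1875]
comb_start top [([252.9, 243.9], 0.88)]
comb_start scene []
plate_zone top [([350.2, 270.4], 0.91)]
plate_zone scene [([337.5, 294.2], 0.66)]
    [ 0.5094 -0.0631  0.0196]
divider top [([256.7, 249.5], 0.95)]
divider scene [([273.4, 255.0], 0.75)]
    [ 0.5446  0.1154 -0.0027]
divider_ears top [([254.0, 249.7], 0.81)]
divider_ears scene [([270.6, 238.5], 0.92), ([303.4, 255.3], 0.48)]
    [0.5336 0.1127 0.0542]
divider_grip top [([229.4, 242.7], 0.62), ([330.5, 271.8], 0.37)]
divider_grip scene [([257.2, 230.6], 0.67)]
    [0.5476 0.1596 0.0412]
tray top [([328.0, 268.2], 0.88)]
tray scene [([325.1, 291.3], 0.79)]
    [ 0.518  -0.0254 -0.0045]
bottle_1 top [([323.8, 285.4], 0.92), ([199.4, 301.2], 0.89), ([220.4, 194.1], 0.79), ([335.0, 251.8], 0.64), ([301.1, 266.5], 0.62), ([274.7, 270.9], 0.58)]
bottle_1 scene [([335.8, 283.7], 0.98), ([274.1, 273.6], 0.78), ([302.9, 281.5], 0.72), ([310.4, 296.8], 0.71), ([274.6, 210.3], 0.7), ([477.9, 269.2], 0.66), ([305.2, 257.8], 0.63), ([200.0, 264.8], 0.58)]
[[ 0.0548 -0.978   0.2014  0.3534]
 [-0.9985 -0.0531  0.0139 -0.0023]
 [-0.0029 -0.2018 -0.9794  0.9812]
 [ 0.      0.      0.      1.    ]] [[ 0.5435 -0.5773  0.6094 -0.1292]
 [-0.8394 -0.3835  0.3853 -0.4177]
 [ 0.0113 -0.7209 -0.6929  0.8444]
 [ 0.      0.      0.      1.    ]]
[ 0.4821 -0.0173  0.004 ]
[0.4398 0.2135 0.004 ]
[0.65  0.193 0.004]
[ 0.5476 -0.0354  0.004 ]
[0.5157 0.0274 0.004 ]
[0.5046 0.0768 0.004 ]
```

View pics/top1.png

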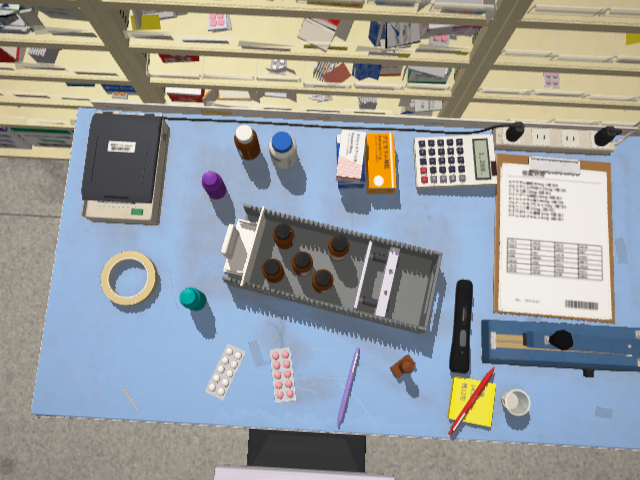

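View pics/scene1.png

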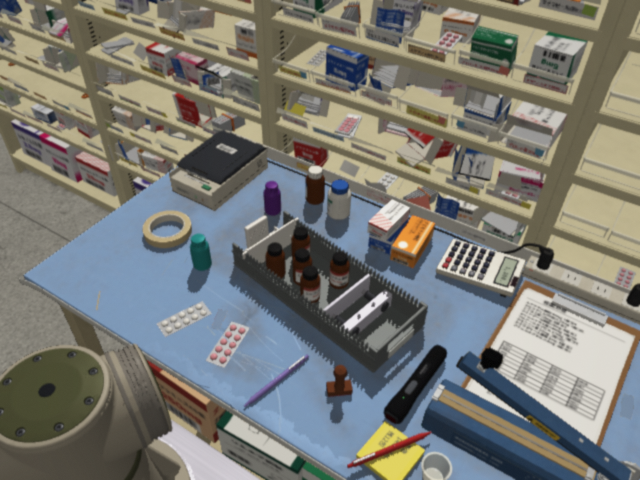

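The top view shows the white divider at (250,240) with its rib at (230,240). The five amber bottles inside the tray have caps at (284,232), (338,243), (302,262), (272,269) and (322,280), and the end plate's face is at about (362,268). The turquoise bottle (192,298) and purple bottle (214,185) outside the tray are the look-alikes, so I leave them alone. Next is one enlarged crop to confirm.

Run:
```python
from h import *
p=get_image("top")
save(p,"crop1.png",cv2.resize(p["image"][200:340,212:450],None,fx=3.3,fy=3.3,interpolation=cv2.INTER_CUBIC))
s=silhouettes(p,"tray")
m=s[0]["pixels"].astype(np.uint8)
print(m.sum(),cv2.minAreaRect(cv2.findNonZero(m)))
print(cv2.approxPolyDP(cv2.convexHull(cv2.findNonZero(m)),5,True).reshape(-1,2).tolist())
```

```text
12019 ((332.73529052734375, 269.058837890625), (210.5209503173828, 84.64493560791016), 14.03624439239502)
[[441, 253], [422, 333], [222, 279], [244, 205]]
```

View pics/crop1.png

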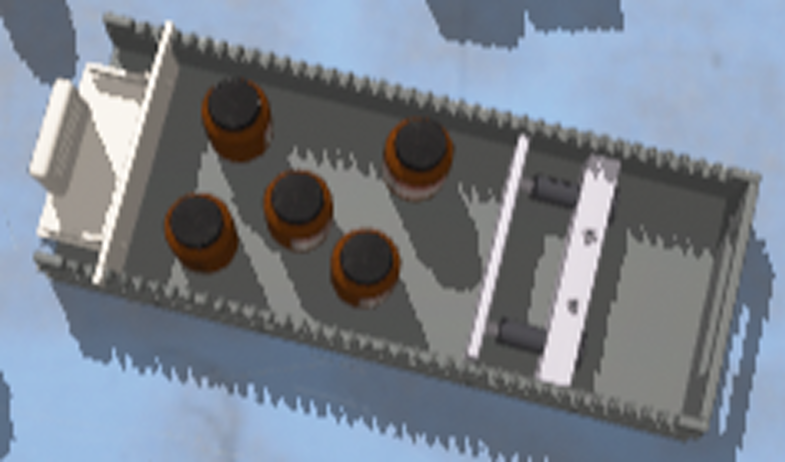

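The crop shows the divider's top edge from (172,25) to (100,280), the rib's top from about (70,82) to (38,178), the sprung plate from (525,138) to (473,355), and five amber black-capped bottles between them.

Run:
```python
from h import *
np.set_printoptions(precision=4,suppress=True)
p=get_image("top")
f=lambda u,v,z: at(p,(212+(u+.5)/3.3-.5,200+(v+.5)/3.3-.5),z)
pts=dict(FL=(107,13,.06),FR=(760,177,.06),NL=(38,256,.06),NR=(695,432,.06),D1=(172,25,.0595),D2=(100,280,.0595),R1=(70,82,.0675),R2=(38,178,.0675),P1=(525,138,.052),P2=(473,355,.052))
W={k:f(*v) for k,v in pts.items()}
for k in W: print(k,W[k])
for a,b in(("FL","FR"),("NL","NR"),("D2","D1"),("R2","R1"),("P2","P1"),("NL","FL"),("NR","FR")):
    d=W[b]-W[a];print(a,b,np.linalg.norm(d),np.degrees(np.arctan2(d[1],d[0])))
print("centre",np.mean([W[k] for k in("FL","FR","NL","NR")],axis=0))
# caps -> bottle axis at z=.079
for u,v in((236,100),(198,220),(299,197),(418,143),(365,256)): print(f(u,v,.079))
s=read_state();R=s["ee_rot"];from scipy.spatial.transform import Rotation as Ro
print(Ro.from_quat([R[1],R[2],R[3],R[0]]).as_matrix())
```

```text
FL [0.6173 0.1368 0.06  ]
FR [ 0.5441 -0.2251  0.06  ]
NL [0.4796 0.163  0.06  ]
NR [ 0.4051 -0.1915  0.06  ]
D1 [0.6125 0.1004 0.0595]
D2 [0.4685 0.1287 0.0595]
R1 [0.5751 0.1527 0.0675]
R2 [0.5209 0.1655 0.0675]
P1 [ 0.5607 -0.0978  0.052 ]
P2 [ 0.4399 -0.0737  0.052 ]
FL FR 0.3693031680255254 -101.42968385595856
NL NR 0.36229569827930413 -101.87080235630981
D2 D1 0.14675231391556992 -11.126102320630844
R2 R1 0.05561618381298003 -13.231417421552392
P2 P1 0.12313019648040104 -11.293817456673212
NL FL 0.14017250800860423 -10.779049069390261
NR FR 0.14305570401296905 -13.603586027149689
centre [ 0.5115 -0.0292  0.06  ]
[0.5671 0.0608 0.079 ]
[0.5008 0.0766 0.079 ]
[0.5161 0.0239 0.079 ]
[ 0.5488 -0.038   0.079 ]
[ 0.4864 -0.0127  0.079 ]
[[-0.9536  0.3011  0.    ]
 [ 0.3011  0.9536  0.0001]
 [ 0.      0.0001 -1.    ]]
```

```bash
python3 -m creep '[[3,-3.5,-1.9,0,-1],[3,-7.5,-4.1,0,-2],[3,-11.5,-6.2,0,-3],[3,-15.5,-8.4,0,-4],[3,-19.5,-10.6,0,-5],[3,-23.5,-12.7,0,-6],[3,-27.5,-14.9,0,-6],[3,-31.5,-17.1,0,-6],[3,-35.5,-19.2,0,-6],[3,-39.5,-21.4,0,-6],[3,-43.5,-23.6,0,-6],[3,-46,-24.9,0,-6]]' 50
python3 -m creep '[[3,0,0,0,0]]'
python3 -c "
from h import *
s=read_state();print(s['eef_pos'],s['ee_rot'])
from scipy.spatial.transform import Rotation as Ro
R=np.array(s['ee_rot']);M=Ro.from_quat(R[[1,2,3,0]]).as_matrix()
print(np.degrees(np.arctan2(M[1,1],M[0,1])),(np.array([.5485,.1595,.043])-s['eef_pos'])@M*100)
p=get_image('wrist');save(p,'w1.png')
T=np.array(p['tool_from_camera']);K=np.array(p['camera_matrix']);print(T)
W=np.eye(4);W[:3,:3]=M;W[:3,3]=s['eef_pos'];p['cam_to_world']=W@T
for t in('divider_grip','divider_ears','divider','comb_start'):
  for x in spot_point(p,t)[:2]: print(t,x['pixel'],x['conf'],at(p,x['pixel'],{'divider_grip':.0455,'divider':.0055}.get(t,.045)))
"
```

```text
clock: 2.0
eef_pos: [0.5206, 0.1885, 0.2456]
ee_rot: [0.0, 0.1, 0.995, 0.0]
ft_force: [-0.2, 1.8, 0.2]
grip_width: 0.0296
finger_force: 0.0
clock: 2.08
eef_pos: [0.5245, 0.1851, 0.2449]
ee_rot: [0.002, 0.104, 0.995, -0.001]
ft_force: [0.0, 0.5, 0.3]
grip_width: 0.0297
finger_force: 0.0
[0.52448743 0.18511069 0.24486372] [ 1.61510837e-03  1.04008181e-01  9.94574886e-01 -6.96908058e-04]
78.0598271423138 [-2.81136172 -1.98765907 20.19802382]
[[-6.32365189e-04 -9.49457550e-01 -3.13894824e-01  7.96623480e-02]
 [ 9.99998949e-01 -1.90789446e-04 -1.43748163e-03  9.26350070e-04]
 [ 1.30493997e-03 -3.13895403e-01  9.49456673e-01 -1.28939572e-01]
 [ 0.00000000e+00  0.00000000e+00  0.00000000e+00  1.00000000e+00]]
divider_grip [299.6, 242.2] 0.96 [0.55109035 0.16163923 0.0455    ]
divider_ears [327.1, 401.3] 0.7 [0.70978628 0.15165422 0.045     ]
divider_ears [243.2, 242.6] 0.61 [0.54203839 0.11630892 0.045     ]
divider [248.0, 228.9] 0.68 [0.54176079 0.11365755 0.0055    ]
comb_start [262.0, 408.3] 0.28 [0.70497114 0.09001821 0.045     ]
```

View pics/w1.png

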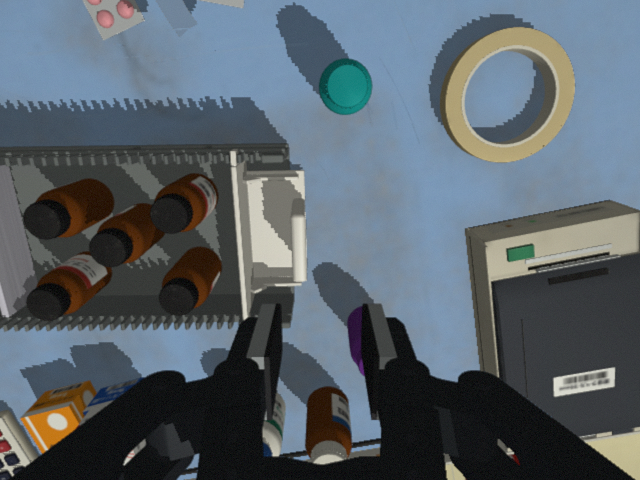

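The wrist view shows the rib at (299,245) with the tray to its left. The fingers are open 30 mm and still clear. I align, descend partway and check.

```bash
python3 -m creep '[[3,-1.45,-0.9,2.5,0],[3,-1.45,-0.9,5.5,0],[3,-1.45,-0.9,8.5,0],[3,-1.45,-0.9,11,0],[3,-1.45,-0.9,13,0],[3,-1.45,-0.9,13,0],[3,-1.45,-0.9,13,0]]'
cat >> h.py <<'E'
from scipy.spatial.transform import Rotation as Ro
def wrist():
    s=read_state();p=get_image('wrist');R=np.array(s['ee_rot']);M=Ro.from_quat(R[[1,2,3,0]]).as_matrix()
    W=np.eye(4);W[:3,:3]=M;W[:3,3]=s['eef_pos'];p['cam_to_world']=W@np.array(p['tool_from_camera']);return s,p,M
E
python3 -c "
from h import *
s,p,M=wrist();save(p,'w2.png')
print(s['eef_pos'],np.degrees(np.arctan2(M[1,1],M[0,1])))
for t in('divider_grip','divider_ears','divider'):
  for x in spot_point(p,t)[:2]: print(t,x['pixel'],x['conf'],at(p,x['pixel'],{'divider_grip':.0455,'divider':.0055}.get(t,.045)))
"
```

```text
clock: 2.92
eef_pos: [0.5301, 0.1796, 0.1149]
ee_rot: [-0.001, 0.099, 0.995, -0.0]
ft_force: [1.2, 0.3, 1.5]
grip_width: 0.0306
finger_force: 0.0
[0.53011626 0.179639   0.11486302] 78.61092408022014
divider_grip [291.1, 306.5] 0.82 [0.54842237 0.16053633 0.0455    ]
divider_ears [203.4, 309.9] 0.77 [0.54155742 0.115094   0.045     ]
divider [218.7, 279.8] 0.69 [0.54137765 0.11393165 0.0055    ]
```

View pics/w2.png

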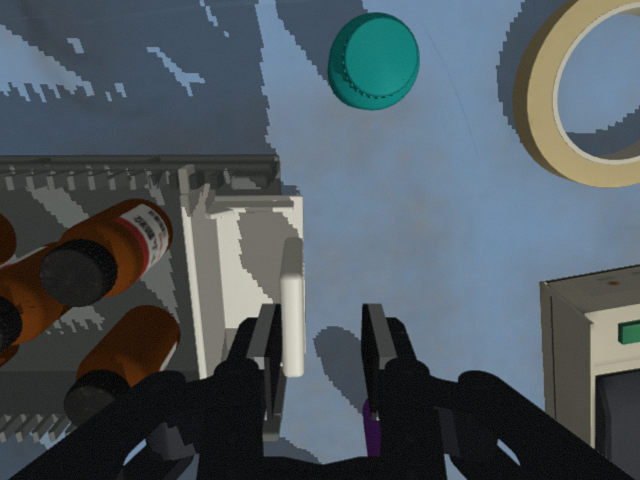

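The view shows the rib at (291,310), still about 15 mm left of the jaw centre (about (322,...)), and the tray rim runs level with the image. I shift sideways first, then descend.

```bash
python3 -m creep '[[3,-1.1,-0.8,0,0],[3,-2.2,-1.5,0,0],[3,-2.2,-1.5,0,0],[3,-2.2,-1.5,1,0],[3,-2.2,-1.5,2.5,0],[3,-2.2,-1.5,4,0],[3,-2.2,-1.5,4,0],[3,-2.2,-1.5,4,0]]'
python3 -c "
from h import *
s,p,M=wrist();save(p,'w3.png')
print(s['eef_pos'],s['ft_force'],np.degrees(np.arctan2(M[1,1],M[0,1])),(np.array([.549,.160,.043])-s['eef_pos'])@M*100)
for x in spot_point(p,'divider_grip')[:2]: print(x['pixel'],x['conf'],at(p,x['pixel'],.0455))
"
```

```text
clock: 3.78
eef_pos: [0.5492, 0.1592, 0.074]
ee_rot: [-0.002, 0.101, 0.995, -0.0]
ft_force: [-0.2, -0.5, 0.3]
grip_width: 0.0298
finger_force: 0.0
[0.54917655 0.15915952 0.07400238] [-0.2297874  -0.48307093  0.26661768] 78.46173693891062 [0.02472298 0.08148723 3.10025757]
[323.0, 302.2] 0.62 [0.54840093 0.16071094 0.0455    ]
```

View pics/w3.png

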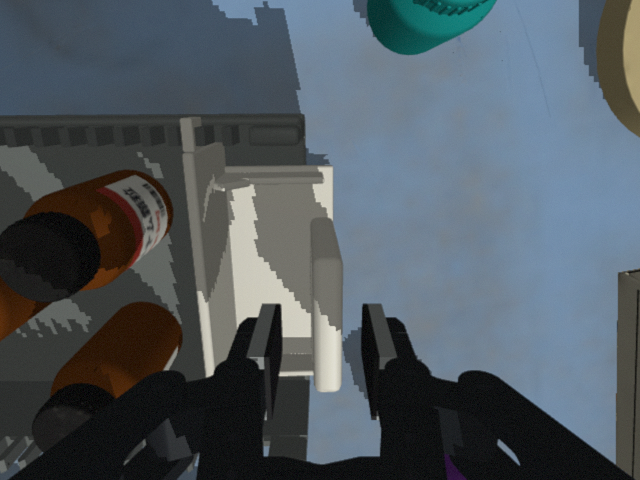

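The rib at (327,310) sits between the pads at (268..375). I go down and grip.

```bash
python3 -m creep '[[3,0,0.1,1,0],[3,0,0.1,2,0],[3,0,0.1,3.1,0],[3,0,0.1,3.1,0],[0.5,0,0.1,3.1,0],[0.5,0,0.1,3.1,0],[0.5,0,0.1,3.1,0],[0.5,0,0.1,3.1,0],[0.5,0,0.1,3.1,0]]' 60
```

```text
clock: 4.63
eef_pos: [0.551, 0.1605, 0.0448]
ee_rot: [0.0, 0.1, 0.995, 0.0]
ft_force: [-0.6, -0.9, 2.6]
grip_width: 0.01
finger_force: 58.4
```

```bash
python3 -m creep '[[0.5,0,0,-0.4,0],[0.5,0,0,-0.8,0],[0.5,0,0,-1.2,0],[0.5,0,0,-1.6,0],[0.5,0,0,-1.9,0],[0.5,0,0,-1.9,0],[0.5,0,0,-1.9,0],[0.5,0,0,-1.9,0]]'
python3 -c "
from h import *
np.set_printoptions(precision=4,suppress=True)
s,p,M=wrist();save(p,'w4.png')
print(s['eef_pos'],s['ft_force'],np.degrees(np.arctan2(M[1,1],M[0,1])))
q=get_image('top')
for t in('divider','divider_ears'):
  for n,c in(('w',p),('t',q)):
    for x in spot_point(c,t)[:2]: print(t,n,x['pixel'],x['conf'],at(c,x['pixel'],.0245+(.0395 if 'ears' in t else 0)))
"
```

```text
clock: 5.3
eef_pos: [0.5505, 0.1605, 0.0632]
ee_rot: [-0.0, 0.1, 0.995, 0.0]
ft_force: [-0.2, -0.3, -1.5]
grip_width: 0.0104
finger_force: 58.2
[0.5505 0.1605 0.0632] [-0.1537 -0.2882 -1.5032] 78.47918980356708
divider w [210.8, 294.6] 0.71 [0.5415 0.1139 0.0245]
divider t [255.5, 247.6] 0.64 [0.5434 0.114  0.0245]
divider_ears w [186.6, 343.2] 0.71 [0.5414 0.1155 0.064 ]
divider_ears t [253.0, 244.6] 0.6 [0.5408 0.1141 0.064 ]
```

View pics/w4.png

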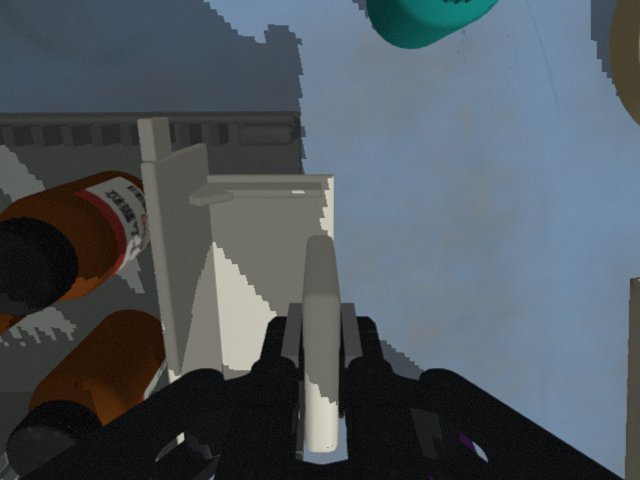

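The divider is lifted clear at (170,260), square to the tray, with its ear above the comb at (155,140). Now I sweep along tool -y.

```bash
python3 -m creep '[[0.5,0,-0.4,0,0],[0.5,0,-0.8,0,0],[0.5,0,-1.2,0,0],[0.5,0,-1.6,0,0],[0.5,0,-2,0,0],[0.5,0,-2.4,0,0],[0.5,0,-2.8,0,0],[0.5,0,-3.2,0,0],[0.5,0,-3.6,0,0],[0.5,0,-4,0,0],[0.5,0,-4.4,0,0],[0.5,0,-4.8,0,0]]'
python3 -m creep '[[0.5,0,-0.4,0,0],[0.5,0,-0.8,0,0],[0.5,0,-1.2,0,0],[0.5,0,-1.6,0,0],[0.5,0,-2,0,0],[0.5,0,-2.4,0,0],[0.5,0,-2.8,0,0],[0.5,0,-3.2,0,0],[0.5,0,-3.6,0,0],[0.5,0,-3.6,0,0]]'
cat >> h.py <<'E'
def prog():
    s=read_state();a=np.radians(78.5);u=-np.array([np.cos(a),np.sin(a)]);v=np.array([np.sin(a),-np.cos(a)])
    d=np.array(s['eef_pos'][:2])-[.551,.1605];f=np.array(s['ft_force'][:2])
    print('t %.2f travel %.1f lat %.1f z %.1f | push %.1f lat %.1f fz %.1f'%(s['clock'],1e3*d@u,1e3*d@v,1e3*s['eef_pos'][2],-f@u,-f@v,s['ft_force'][2]),'M',np.round(s['moment'],2),'grip',s['grip_width'])
E
python3 -c "
from h import *
prog();p=get_image('top');save(p,'t2.png',cv2.resize(p['image'][200:340,212:450],None,fx=3.3,fy=3.3,interpolation=cv2.INTER_CUBIC))"
```

```text
clock: 6.6
eef_pos: [0.5409, 0.1131, 0.0633]
ee_rot: [0.0, 0.1, 0.995, 0.0]
ft_force: [0.3, 1.6, -1.5]
grip_width: 0.01
finger_force: 58.2
clock: 7.43
eef_pos: [0.5336, 0.0773, 0.0633]
ee_rot: [-0.0, 0.101, 0.995, -0.0]
ft_force: [0.9, -0.2, -0.9]
grip_width: 0.0102
finger_force: 58.3
t 7.43 travel 85.0 lat -0.4 z 63.3 | push 0.0 lat -0.9 fz -0.9 M [ 0.04  0.03 -0.02] grip 0.010162025070379785
```

View pics/t2.png

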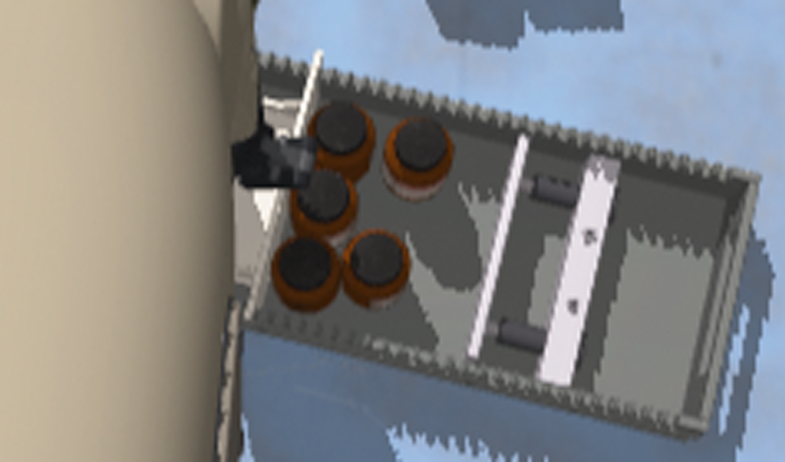

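Three bottles are against the divider (caps at (340,127), (323,197), (305,262)) and two are ahead of it ((418,145), (377,258)), all upright. I continue more slowly.

```bash
python3 -m creep '[[0.5,0,-0.3,0,0],[0.5,0,-0.6,0,0],[0.5,0,-0.9,0,0],[0.5,0,-1.2,0,0],[0.5,0,-1.5,0,0],[0.5,0,-1.8,0,0],[0.5,0,-2.1,0,0],[0.5,0,-2.4,0,0],[0.5,0,-2.6,0,0],[0.5,0,-2.8,0,0],[0.5,0,-3,0,0],[0.5,0,-3,0,0]]' >/dev/null; python3 -c "
from h import *
prog()"
python3 -m creep '[[0.5,0,-0.1,0,0],[0.5,0,-0.2,0,0],[0.5,0,-0.3,0,0],[0.5,0,-0.4,0,0],[0.5,0,-0.4,0,0]]' >/dev/null; python3 -c "
from h import *
prog()"
python3 -m creep '[[0.5,0,-0.1,0,0],[0.5,0,-0.2,0,0],[0.5,0,-0.3,0,0],[0.5,0,-0.3,0,0]]' >/dev/null; python3 -c "
from h import *
prog()"
```

```text
t 8.48 travel 114.6 lat -0.4 z 63.3 | push 0.5 lat 0.6 fz -2.1 M [ 0.03  0.06 -0.04] grip 0.010149980091622428
t 8.90 travel 118.3 lat -0.4 z 63.3 | push 1.3 lat -0.6 fz -0.9 M [ 0.13 -0.1   0.02] grip 0.009912597159339807
t 9.23 travel 121.4 lat -0.4 z 63.3 | push 0.1 lat -0.6 fz -0.2 M [ 0.09 -0.06  0.  ] grip 0.010379316707231292
```

```bash
python3 -m creep '[[0.5,0,-0.1,0,0],[0.5,0,-0.2,0,0],[0.5,0,-0.3,0,0],[0.5,0,-0.3,0,0]]' >/dev/null; python3 -c "
from h import *
prog()"
python3 -m creep '[[0.5,0,-0.1,0,0],[0.5,0,-0.2,0,0],[0.5,0,-0.2,0,0]]' >/dev/null; python3 -c "
from h import *
prog()"
python3 -m creep '[[0.5,0,-0.1,0,0],[0.5,0,-0.2,0,0],[0.5,0,-0.2,0,0]]' >/dev/null; python3 -c "
from h import *
prog();p=get_image('top');save(p,'t3.png',cv2.resize(p['image'][200:340,212:450],None,fx=3.3,fy=3.3,interpolation=cv2.INTER_CUBIC))"
```

```text
t 9.57 travel 124.2 lat -0.4 z 63.3 | push 0.8 lat 0.3 fz -0.1 M [ 0.25 -0.04  0.02] grip 0.010084214456669752
t 9.82 travel 125.8 lat -0.4 z 63.4 | push 3.1 lat 0.9 fz -2.0 M [ 0.77 -0.15  0.14] grip 0.010177075342399557
t 10.07 travel 128.0 lat -0.4 z 63.3 | push 4.4 lat 0.1 fz -1.0 M [ 1.03 -0.19  0.16] grip 0.010394032738413682
```

View pics/t3.png

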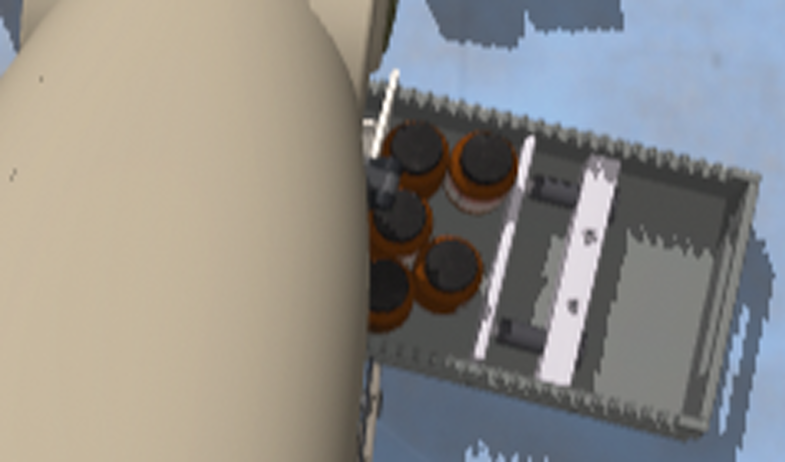

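The end plate is touched and pressed back slightly, with all five bottles upright and the front ones at (488,157) and (448,268). The moment is a clean force signal of about 0.24 N m per N. I feel further.

```bash
python3 -m creep '[[0.5,0,-0.1,0,0],[0.5,0,-0.2,0,0],[0.5,0,-0.2,0,0]]' >/dev/null; python3 -c "
from h import *
prog()"
python3 -m creep '[[0.5,0,-0.1,0,0],[0.5,0,-0.2,0,0],[0.5,0,-0.2,0,0]]' >/dev/null; python3 -c "
from h import *
prog()"
python3 -m creep '[[0.5,0,-0.1,0,0],[0.5,0,-0.2,0,0],[0.5,0,-0.2,0,0],[0.5,0,-0.2,0,0]]' >/dev/null; python3 -c "
from h import *
prog()"
```

```text
t 10.37 travel 129.9 lat -0.4 z 63.3 | push 4.8 lat 0.1 fz -0.2 M [ 1.15 -0.21  0.14] grip 0.010088076783392245
t 10.62 travel 131.6 lat -0.4 z 63.4 | push 6.7 lat -0.7 fz -1.0 M [ 1.37 -0.24  0.25] grip 0.010477558774362525
t 10.95 travel 133.3 lat -0.4 z 63.4 | push 6.6 lat -0.1 fz -1.4 M [ 1.48 -0.25  0.22] grip 0.010401265242792425
```

```bash
python3 -m creep '[[0.5,0,-0.1,0,0],[0.5,0,-0.2,0,0],[0.5,0,-0.2,0,0],[0.5,0,-0.2,0,0]]' >/dev/null; python3 -c "
from h import *
np.set_printoptions(precision=4,suppress=True)
prog()
s,p,M=wrist();print(np.degrees(np.arctan2(M[1,1],M[0,1])),M[:,2])
save(p,'w5.png',cv2.resize(p['image'][60:360,0:400],None,fx=2,fy=2,interpolation=cv2.INTER_CUBIC))"
```

```text
t 11.28 travel 135.0 lat -0.4 z 63.4 | push 8.4 lat 1.1 fz 0.7 M [ 1.7  -0.29  0.23] grip 0.009977738577251198
78.53879488698426 [ 0.0007  0.0024 -1.    ]
```

View pics/w5.png

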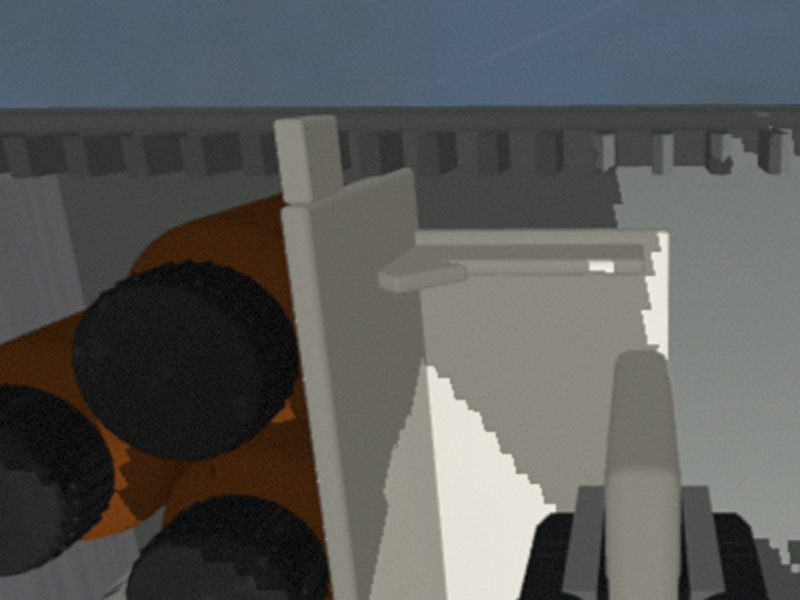

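The ear sits at crop (275–338,120–200), which is wrist columns 137–169, the same as in w4, so the divider has not slipped in the grip. I check the comb phase against the parked picture.

Run:
```python
from h import *
a=cv2.imread('pics/w4.png',0)[118:148,0:135].astype(np.float32)
s,p,M=wrist();b=cv2.cvtColor(p['image'],cv2.COLOR_RGB2GRAY)
for lo,hi in((0,135),(30,130)):
  t=a[6:24,lo+16 if lo==0 else lo:hi-16]; st=lo+16 if lo==0 else lo
  reg=b[112:150,max(0,st-20):hi-16+20].astype(np.float32)
  r=cv2.matchTemplate(reg,t,cv2.TM_CCOEFF_NORMED);y,x=np.unravel_index(r.argmax(),r.shape)
  print('shift px',x-min(20,st),'dy',y,r.max().round(2),'profile',r.max(0).round(2))
```

```text
shift px 0 dy 14 0.88 profile [0.18 0.18 0.16 0.16 0.16 0.17 0.17 0.18 0.18 0.19 0.2  0.29 0.43 0.57
 0.69 0.81 0.88 0.84 0.72 0.58 0.45 0.33 0.24 0.22 0.21 0.2  0.19 0.19
 0.17 0.17 0.16 0.16 0.15 0.15 0.15 0.15 0.11]
shift px 0 dy 14 0.89 profile [0.16 0.16 0.15 0.14 0.13 0.12 0.11 0.11 0.11 0.11 0.11 0.12 0.13 0.14
 0.15 0.24 0.38 0.53 0.67 0.81 0.89 0.84 0.72 0.59 0.46 0.35 0.24 0.18
 0.17 0.15 0.15 0.14 0.13 0.12 0.11 0.1  0.1  0.1  0.1  0.12 0.12]
```

The phase is exact, within 0.2 mm. Lowering now.

```bash
python3 -m creep '[[0.5,0,0,0.2,0],[0.5,0,0,0.4,0],[0.5,0,0,0.6,0],[0.5,0,0,0.8,0],[0.5,0,0,0.8,0]]' >/dev/null; python3 -c "
from h import *
prog()"
python3 -m creep '[[0.5,0,0,0.2,0],[0.5,0,0,0.4,0],[0.5,0,0,0.6,0],[0.5,0,0,0.8,0],[0.5,0,0,0.9,0],[0.5,0,0,0.9,0]]' >/dev/null; python3 -c "
from h import *
prog()"
```

```text
t 11.80 travel 135.1 lat -0.1 z 55.3 | push 7.6 lat 0.3 fz -1.4 M [ 1.67 -0.39  0.22] grip 0.010543116092679258
t 12.30 travel 135.0 lat -0.1 z 46.4 | push 7.6 lat -0.3 fz -1.7 M [ 1.67 -0.38  0.27] grip 0.010402363331846645
```

```bash
python3 -m creep '[[0.5,0,0,0.1,0],[0.5,0,0,0.15,0],[0.5,0,0,0.2,0],[0.5,0,0,0.2,0]]' >/dev/null; python3 -c "
from h import *
prog()
s,p,M=wrist();save(p,'w6.png',cv2.resize(p['image'][60:360,0:400],None,fx=2,fy=2,interpolation=cv2.INTER_CUBIC))"
```

```text
t 12.63 travel 135.0 lat 0.1 z 45.1 | push 7.7 lat 0.5 fz 4.9 M [ 1.6  -0.05  0.27] grip 0.010144719357392131
```

View pics/w6.png

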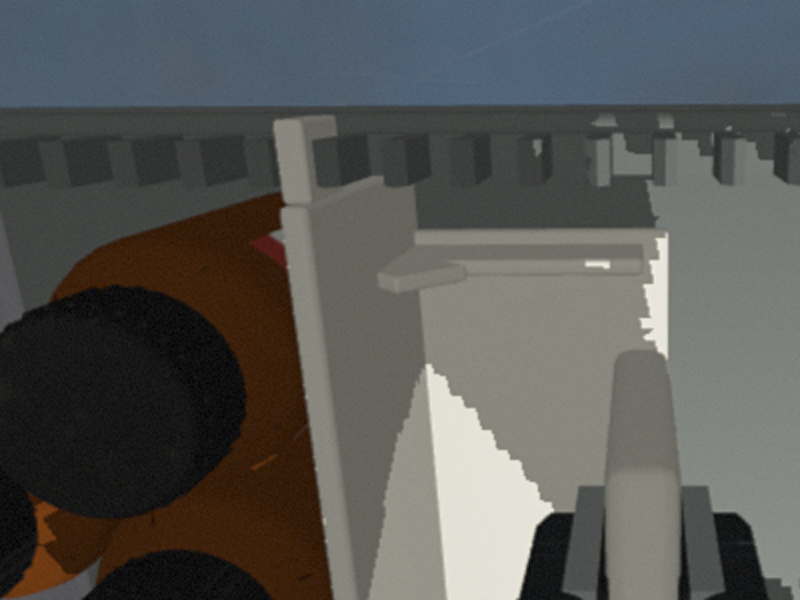

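The ear is down in the notch at (300,150), and the height of 45.1 mm matches the parked value, with landing force felt. I release gently and rise.

```bash
python3 -m creep '[[1.2,0,0,0,0],[1.6,0,0,0,0],[2.2,0,0,0,0],[2.8,0,0,0,0],[2.8,0,0,0,0],[2.8,0,0,-0.5,0],[2.8,0,0,-1.5,0],[2.8,0,0,-3,0],[2.8,0,0,-5,0],[2.8,0,0,-8,0],[2.8,0,0,-10,0],[2.8,0,0,-10,0]]' 20
python3 -m creep '[[2.8,-0.5,3,-2,0],[2.8,-1,6,-4,0],[2.8,-1.5,10,-6,0],[2.8,-2,14,-6,0],[2.8,-2,18,-6,0],[2.8,-2,20,-6,0],[2.8,-2,20,-6,0],[2.8,-2,20,-6,0]]' >/dev/null
python3 -c "
from h import *
prog();p=get_image('top');save(p,'t4.png',cv2.resize(p['image'][200:340,212:450],None,fx=3.3,fy=3.3,interpolation=cv2.INTER_CUBIC))"
```

```text
clock: 13.68
eef_pos: [0.5265, 0.0268, 0.1499]
ee_rot: [0.004, 0.1, 0.995, -0.0]
ft_force: [0.8, -0.2, 0.2]
grip_width: 0.0282
finger_force: 0.0
t 14.35 travel -64.9 lat 19.1 z 203.9 | push 0.3 lat 0.7 fz -0.6 M [-0.05  0.02  0.03] grip 0.027988253733582324
```

View pics/t4.png

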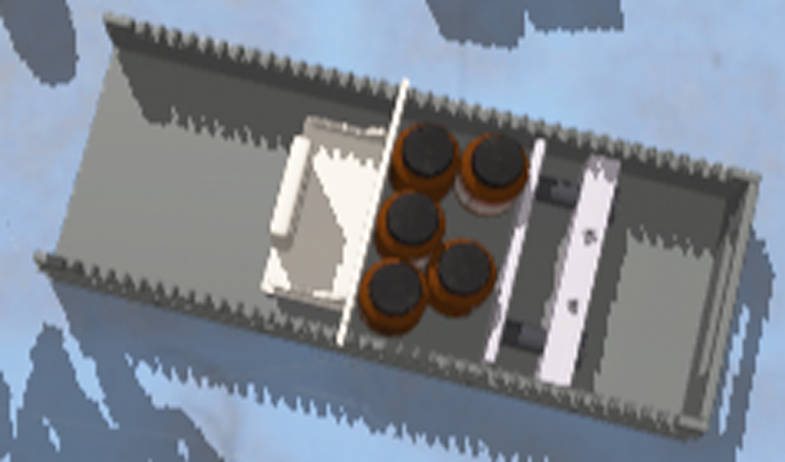

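The divider sits square in the notches from (405,82) to (341,343). The plate is pushed back to (540,142), with a gap left before its stop, and all five bottles stand upright. The arm is clear, so I hand in.

```bash
python3 -c "
from cell import *
print(finish_job())"
```

```text
the job is handed in; nothing more can be done
None
```

The job is handed in at about 14 s of the 51 s: the divider is seated in the 15th notch pair from its parking place, holding all five standing bottles against the sprung plate with about 7.5 N by my force reading just before release (snug is 4 to 10 N, slightly over the 6 to 7 N ideal); no verdict was returned.

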